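# Draw the wire soap basket out to the lip with the drain hook

### The arm

A 7-joint arm with a two-finger parallel gripper is mounted at the origin on the work surface. World frame = base frame: x ahead of the robot, y to its left, z up, the work surface at z = 0. Lengths are in m, angles in rad, forces in N, time in s.
With the tool pointing down it reaches from about 0.35 to 0.9 m from the base axis. Payload 8.1 kg.
Tool frame: the origin (TCP) lies on the centre line of the jaws, within the pads' length; the fingertips stand 14 mm ahead of it and the grasp point (between the pads) lies 5 mm behind it; z points along the fingers, y is the direction in which the jaws open and shut (so a half turn about z gives the same grasp; the last joint's range is limited). The gripper opens to 92 mm and grips with 3 to 60 N. Pads are 19 mm wide; open, the fingers measure 130 mm over their backs; the gripper's body (75 mm by 190 mm) begins 47 mm behind the grasp point.
Start: joints at [-1.234, 0.434, 0.025, 1.573, -0.012, 1.134, -0.075], TCP at [0.266, 0.566, 0.217] pointing down, gripper open.
Joint ranges: [-2.62, 2.62], [-0.44, 2.09], [-1.27, 1.32], [0.08, 2.57], [-1.32, 4.46], [0.12, 2], [-2.74, 2.74]. Speed limits (rad/s): [2.22, 2.22, 3.01, 3.01, 3.14, 3.14, 3.14].

### API

Orientations are given as a rotation vector (axis times angle).
In Python, from cell import observe, eyes, arm gives the robot as it stands.
- The arm moves only by the tool step_arm, never from a script. Its argument "series" is a list that holds one entry, the list of rows, each a list of 5 numbers: the finger opening in m, from 0 to 0.0918, then the shift along the world's x, y, z in m, then the turn about the world's z in degrees. In form: [[[hand, dx, dy, dz, spin], ...]]. A call has 1 to 20 rows; each row is the pose to reach, as a shift and turn from the pose measured when the call began; what a row does not reach only later rows make up. A row lasts 1/12 s, in which the tool goes at most 41.7 mm and 7.16 degrees, less where a joint would pass 70% of its speed; a pose out of reach is approached as far as the arm can. A call with a gripper value outside its range is refused whole. The fingers move at their own pace and stop on an object; "squeeze" is the grip in N (left out, the last holds). Time passes only in rows, so rows that repeat a pose let the fingers close. It gives the time, the measured TCP pose, the force and the opening at its end, in the units of the state.
- observe(): the state, without advancing time (a new reading comes with each control period).
- eyes.get_image(name): name is "side" or "top"; returns (picture, depth): 420x560x3 uint8, red, green, blue; 420x560 float32, m along the optical axis (not along the pixel's ray), 0 where there is no reading.
- eyes.camera_params(name): a dict with "intrinsics" (3x3 intrinsics, pixels), "position" and "attitude" of the camera in the world. Camera axes: x right, y down, z forward; pixel columns grow to the right and rows downward; lengths in m; the calibration is good to about 2 mm. A picture is of the moment at which its call begins. camera_params takes no time and is no camera call.
- arm.sign_off(): hands the job in, once; it reports no verdict.
The state is a dict: "clock": time; "joints": joint angles; "dq": joint speeds; "joint_efforts": joint torques, N m; "position": TCP position; "ee_rot": TCP orientation; "force": force on the tool from outside, world axes, zero at the start; "ft_torque": the same for the moment, N m; "width": opening from 0.0 (shut) to 1.0 (fully open).
Only numpy, scipy, OpenCV 4.12 (cv2) and the standard library are available. Lean on these libraries where they do the work, as an engineer would, in place of code of your own. Each camera call takes 0.05 s, during which the arm holds its last target.

### The job

The wire soap basket has been pushed to the back of the pink soap shelf, under the towel rail where a hand does not fit. With the drain hook from its stand, caught down behind the basket's near rim and with no finger on the basket or soap, draw it gently forward until it stands square against the shelf's front lip, and bed its rubber buffers there with a moment's firm, steady pull that does not rear it up. Then lay the hook back in its stand; the soap stays in the basket and the other things stay where they are.

Things in the scene. Friction and masses are not known exactly. Their poses are not given: they have to be found in the camera images.
- shelf: low green painted brick wall, fixed, with a recess 360 mm wide (y), open above, holding the pink soap shelf. Origin: on the counter below the middle of the lip's inner face; x points square into the wall, y left, z up. Shelf top 80 mm above the counter, x = 0 to 190 mm. Brick cheeks with white coping, 224 mm high, at |y| above 174 mm, from x = 4 mm; back of the recess 140 mm high
- rail_mid (a point): middle of the chrome towel rail, 16 mm thick, fixed across the recess along the shelf's y, above the shelf: axis at shelf x = 50 mm, 197 mm above the counter
- lip: the shelf's raised pink front lip, a rigid straight ledge 14 mm thick and 360 mm long, its top 18 mm above the shelf's top (98 mm above the counter). Fixed to the shelf, same origin and axes: its inner face is the plane x = 0
- basket: chrome wire soap basket, loose, 98 (x) by 130 mm (y), 0.3 to 0.5 kg, with 0.1 kg of soap. Origin: centre of its underside; x from near to far rim, z up. Floor 12 mm up; free of soap at x = -40 to -10 mm. Drags with 1 to 4 N. Home and square its origin lies 49 mm behind the lip. A steady 9 to 11 N pull on the hook then beds its rubber buffers (7 N or more on the lip); at about 14 N its back feet lift
- near_rim (a point): middle of the basket's near rim: a wire 5 mm thick, its axis 26 mm above the feet at basket x = -45 mm. A second such wire runs 12 mm above the feet right below it and carries the two buffers; thin uprights every 21 mm join the two
- buffer_left (a point): front face of the basket's left black rubber buffer, a sleeve 8 mm thick and 12 mm long on its near lower wire (basket x = -49, y = 45, z = 12 mm); it meets the lip
- buffer_right (a point): the same of the right buffer (basket x = -49, y = -45, z = 12 mm)
- soap: yellow soap bar, 48 x 80 x 25 mm, loose, lying in the far part of the basket with its long side along the basket's y. Origin: centre of its underside
- hook: drain hook: straight black handle 90 x 18 x 24 mm (x, y, z) with a 6 mm steel rod that goes on straight along x to x = 130 mm and there bends squarely down. Loose, 0.14 kg, its balance point about 20 mm towards the tip from the origin. Origin: centre of the handle; x axis along the rod to the tip, z up. The down-bent end reaches 29 mm below the origin
- hook_tip (a point): lower end of the hook's down-bent point, at x = 130 mm, z = -29 mm of the hook
- stand: wooden stand for the hook, fixed to the counter: base 110 x 66 x 8 mm with two forks at x = -35 and +35 mm, each 10 mm thick. Origin: centre of its underside; x axis along the hook's handle towards its tip. The handle lies in the forks, 28 mm wide between prongs, with its underside 45 mm and its centre 57 mm above the counter; the prongs end at 65 mm. Between the forks (x = -30 to 30 mm) the handle can be taken across its 18 mm width from above
- rack: orange plastic toothbrush rack with four slots and one brush, 124 x 44 x 73 mm (180 mm with the brush), loose, standing end-on at the left of the shelf. Origin: centre of its underside. Leave alone
- tin: round aluminium tin, 62 mm across and 44 mm high with its press button, loose, at the right of the shelf. Origin: centre of its underside. Leave alone
- tumbler: clear glass tumbler, 62 mm across and 85 mm high, loose, at the right of the shelf. Origin: centre of its underside. Leave alone
- tweezer: chrome tweezer, 92 x 10 x 5 mm, lying loose on the counter to the left. Origin: centre of its underside. Leave alone
Mind the look-alikes: they are no part of the job. Leave any purple look-alike of the stand alone. There is more than one size of the hook; the one meant has the size given above.

How it is judged:
By the outcome, as a careful person would: the job done as asked, in the order asked, and still so for the second after the job is handed in, with the robot touching nothing.
It also fails if it takes over 70 s, if anything falls off the work surface, if the arm or the gripper's body presses on something with over 40 N, if the wrist force passes 120 N, or if a joint passes its speed limit or range.

## Working session

There is one attempt and no reset: what is moved stays moved. The work goes in short steps, Python scripts to look and compute and a tool call to move; the robot and the scene stay as the last step left them, time stands still between calls to the robot, and variables do not carry over. Pictures are saved under pics/ and viewed, and the job is handed in when it is done.

Besides the shell and the picture viewer there is one more tool, called after "Call:" in YAML: its name, and indented under it one key for each argument. step_arm: Moves the arm, as the interface text tells. Its arguments: {"type":"object","properties":{"series":{"type":"array"},"squeeze":{"type":"number"}},"required":["series"]}

```bash
mkdir -p pics; ls; cat > h.py <<'E'
import numpy as np,cv2
from cell import observe,eyes,arm
from scipy.spatial.transform import Rotation as R
def cam(n):
    p=eyes.camera_params(n);K=np.array(p['intrinsics']);t=np.array(p['position']);a=np.array(p['attitude'])
    if a.shape==(3,3):M=a
    elif a.size==3:M=R.from_rotvec(a).as_matrix()
    else: M=R.from_quat(a).as_matrix()
    return K,t,M
def grab(n,name):
    im,d=eyes.get_image(n);np.savez(f'pics/{name}.npz',im=im,d=d)
    cv2.imwrite(f'pics/{name}.png',im[:,:,::-1]);return im,d
def cloud(n,d):
    K,t,M=cam(n);v,u=np.mgrid[:d.shape[0],:d.shape[1]]
    P=np.stack([(u-K[0,2])/K[0,0]*d,(v-K[1,2])/K[1,1]*d,d],-1)
    W=P@M.T+t; W[d==0]=np.nan;return W
def proj(n,p):
    K,t,M=cam(n);q=(np.atleast_2d(p)-t)@M;return (q@K.T)[:,:2]/q[:,2:]
E
python3 - <<'E'
from h import *
for n in('side','top'):
    print(eyes.camera_params(n)); grab(n,n+'0')
print(observe())
E
```

```text
pics
{'intrinsics': array([[428.4099936 ,   0.        , 273.67554288],
       [  0.        , 428.4099936 , 209.33360428],
       [  0.        ,   0.        ,   1.        ]]), 'position': array([ 0.3560322 , -0.78413589,  0.93090871]), 'attitude': array([-2.36551574,  0.29139439, -0.1385791 ])}
{'intrinsics': array([[402.5723406 ,   0.        , 280.99328525],
       [  0.        , 402.5723406 , 206.30979797],
       [  0.        ,   0.        ,   1.        ]]), 'position': array([ 0.39712821, -0.08911907,  1.0751898 ]), 'attitude': array([-2.0977686 ,  2.16598765, -0.11192351])}
{'clock': 0.1, 'joints': array([-1.23363154,  0.43514837,  0.02497816,  1.57395901, -0.01157022,
        1.13401401, -0.07507711]), 'dq': array([-2.77287543e-04, -2.22640952e-03,  6.21900327e-04, -2.11257662e-03,
        3.46275010e-05,  6.34220605e-04,  7.49041707e-04]), 'joint_efforts': array([ 3.28238319e-03, -6.69129610e+01,  9.88078639e-01, -3.15145397e+01,
       -6.05251011e-02,  3.72740929e-02,  5.32542185e-05]), 'position': array([0.2659461 , 0.56509595, 0.21654481]), 'ee_rot': array([-6.85252931e-01, -3.06579402e+00,  2.16201513e-03]), 'force': array([-0.32040182, -0.48385426, -0.14567795]), 'ft_torque': array([-0.01391706, -0.06472678, -0.01254714]), 'width': 0.9980624961608187}
```

View pics/side0.png

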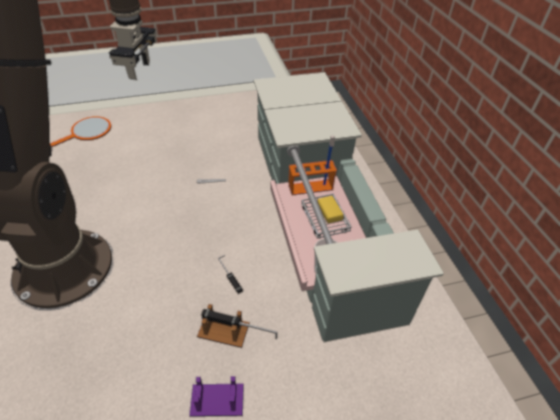

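View pics/top0.png

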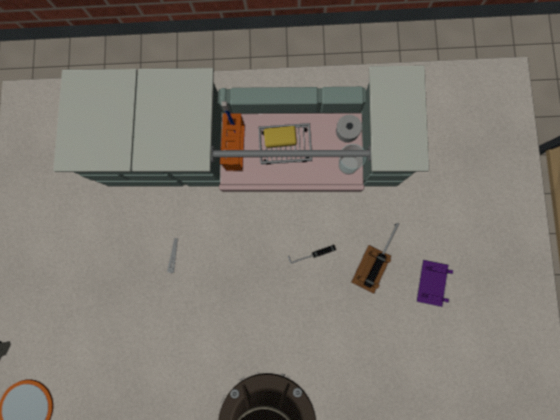

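The side view shows the hook in the wooden stand at (222,322), its tip at (276,334). A smaller decoy hook lies at (230,275) and a purple stand at (217,400). In the top view the basket is at (286,144), the rail at row 153, and the stand at (372,268). Next I'll enlarge and measure.

```bash
python3 - <<'E'
from h import *
a=np.load('pics/top0.npz');im=a['im'];W=cloud('top',a['d'])
c=im[70:310,200:460,::-1];
cv2.imwrite('pics/topz.png',cv2.resize(im[75:205,205:385,::-1],None,fx=4.4,fy=4.4,interpolation=cv2.INTER_CUBIC))
cv2.imwrite('pics/topz2.png',cv2.resize(im[205:315,280:460,::-1],None,fx=4.4,fy=4.4,interpolation=cv2.INTER_CUBIC))
b=np.load('pics/side0.npz')['im']
cv2.imwrite('pics/sidez.png',cv2.resize(b[130:290,260:440,::-1],None,fx=3.7,fy=3.7,interpolation=cv2.INTER_CUBIC))
cv2.imwrite('pics/sidez2.png',cv2.resize(b[245:350,180:300,::-1],None,fx=5,fy=5,interpolation=cv2.INTER_CUBIC))
for u,v in[(372,268),(397,225),(390,238),(230,153),(360,153),(290,153),(290,188),(230,188),(350,188),(290,175),(262,145),(311,145),(280,133)]:
    print(u,v,np.round(W[v,u],4))
E
```

```text
372 268 [ 0.3793 -0.2745  0.0674]
397 225 [ 0.4834 -0.3434  0.0638]
390 238 [ 0.452  -0.3255  0.0572]
230 153 [0.6444 0.0502 0.2066]
360 153 [ 0.6336 -0.2383  0.204 ]
290 153 [ 0.6397 -0.0836  0.2041]
290 188 [ 0.5802 -0.08    0.0993]
230 188 [0.5861 0.0689 0.0971]
350 188 [ 0.5752 -0.2271  0.0975]
290 175 [ 0.6169 -0.0809  0.0816]
262 145 [ 0.6979 -0.012   0.081 ]
311 145 [ 0.6925 -0.1368  0.0819]
280 133 [ 0.7151 -0.0601  0.119 ]
```

View pics/topz.png

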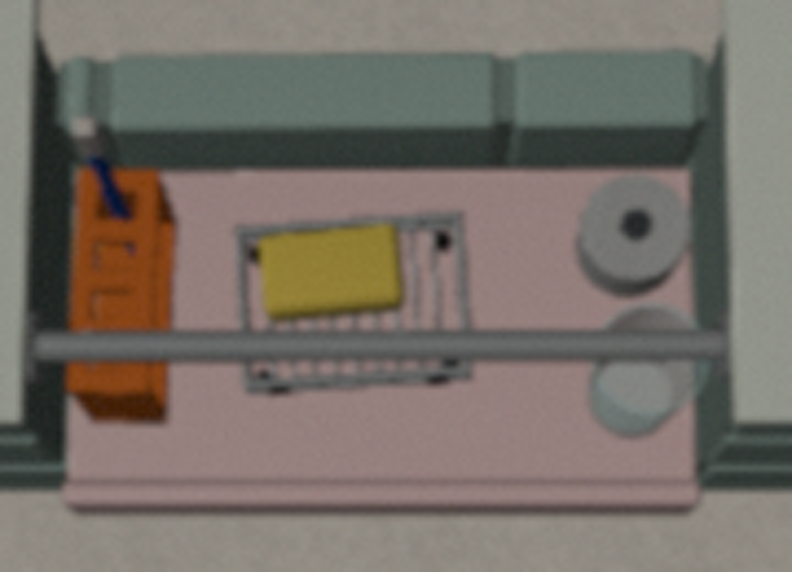

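View pics/topz2.png

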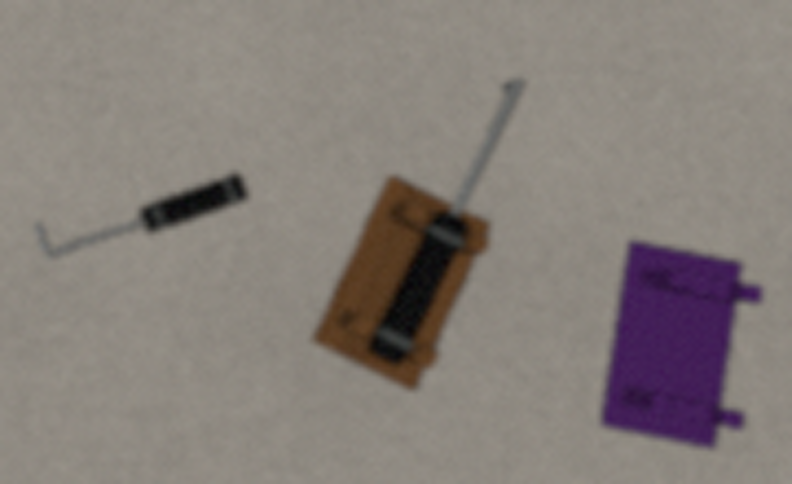

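View pics/sidez.png

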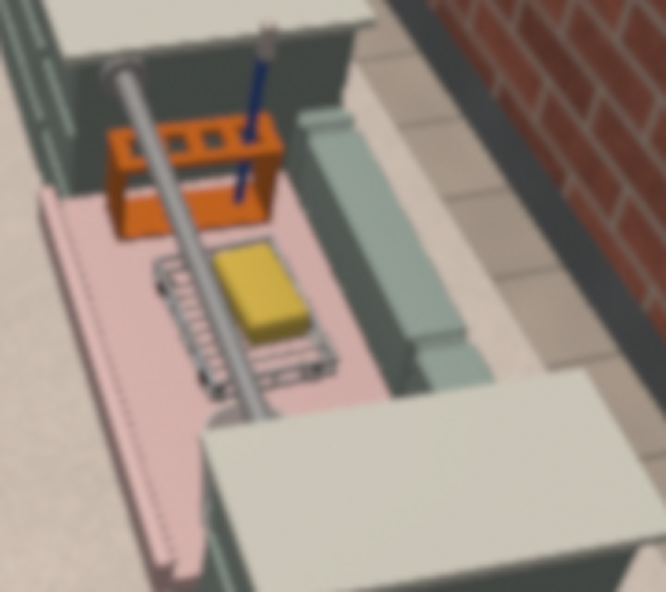

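View pics/sidez2.png

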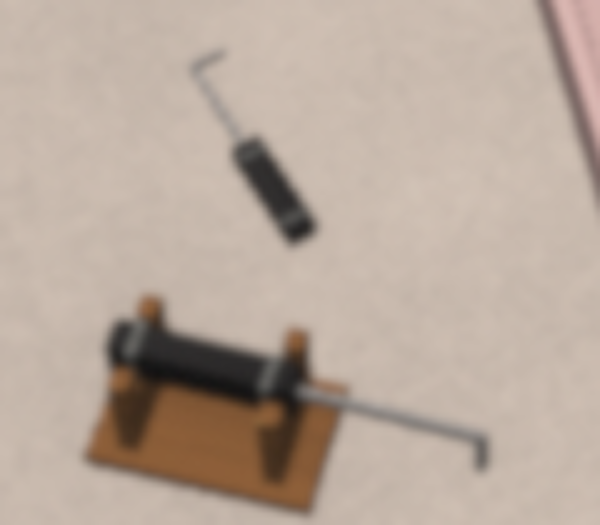

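```bash
cat >> h.py <<'E'
def onplane(n,uv,z):
    K,t,M=cam(n);uv=np.atleast_2d(uv).astype(float)
    r=np.c_[(uv[:,0]-K[0,2])/K[0,0],(uv[:,1]-K[1,2])/K[1,1],np.ones(len(uv))]@M.T
    return t+r*((z-t[2])/r[:,2])[:,None]
E
python3 - <<'E'
from h import *
for n,box in(('top',(340,240,405,300)),('side',(190,300,260,345))):
    a=np.load(f'pics/{n}0.npz');im=a['im'].astype(int);W=cloud(n,a['d'])
    m=np.zeros(im.shape[:2],bool);x0,y0,x1,y1=box;m[y0:y1,x0:x1]=True
    m&=(im.max(2)<60)&(W[...,2]>.055)
    v,u=np.where(m);P=onplane(n,np.c_[u,v],.069 if n=='top' else .065)
    r=cv2.minAreaRect(P[:,:2].astype(np.float32)*1000);print(n,len(u),r,'mean z',np.nanmean(W[m],0))
    # stand base brown
    hsv=cv2.cvtColor(a['im'],cv2.COLOR_RGB2HSV)
    b=np.zeros_like(m);b[240:300,340:410]=True
    if n=='top':
        b&=(hsv[...,0]<20)&(hsv[...,1]>100)&(im.max(2)>70)&(W[...,2]<.02);v,u=np.where(b)
        P=onplane(n,np.c_[u,v],.008);print('base',cv2.minAreaRect(P[:,:2].astype(np.float32)*1000))
a=np.load('pics/top0.npz');im=a['im'];W=cloud('top',a['d'])
# lip top: points z .09-.105
z=W[...,2];m=np.zeros(z.shape,bool);m[165:200,225:362]=1;m&=(z>.092)&(z<.105)
P=W[m];print('lip',len(P),P.mean(0));r=cv2.minAreaRect(P[:,:2].astype(np.float32)*1000);print(r)
m=np.zeros(z.shape,bool);m[145:162,220:362]=1;m&=(z>.18)&(z<.23)
P=W[m];f=np.polyfit(P[:,1]-P[:,1].mean(),P[:,0],1);print('rail',f,P.mean(0),P[:,1].min(),P[:,1].max())
m=np.zeros(z.shape,bool);m[165:185,225:362]=1;m&=(z<.09);print('shelf z',np.median(z[m]))
for s,(a0,a1) in dict(L=(140,214),Rr=(368,425)).items():
    m=np.zeros(z.shape,bool);m[60:175,a0:a1]=1;m&=(z>.21)&(z<.24);P=W[m];print(s,cv2.minAreaRect(P[:,:2].astype(np.float32)*1000),np.median(P[:,2]))
E
```

```text
top 299 ((374.46954345703125, -281.51007080078125), (40.40799331665039, 87.33975982666016), 75.34366607666016) mean z [ 0.37573909 -0.28076225  0.06783423]
base ((376.97198486328125, -282.0664978027344), (62.80290985107422, 105.79462432861328), 61.83416748046875)
side 249 ((375.5518493652344, -285.11370849609375), (22.987459182739258, 85.3868179321289), 62.32989501953125) mean z [ 0.37626561 -0.28705563  0.06633405]
lip 715 [ 0.58486876 -0.08644277  0.09771224]
((602.866943359375, -86.36738586425781), (335.8042907714844, 62.70476531982422), 89.67366790771484)
rail [0.0396757  0.63990058] [ 0.63990058 -0.08416422  0.20339165] -0.24104995830830137 0.07514004096868873
shelf z 0.08012359289779991
L ((723.7789306640625, 172.07705688476562), (166.9576873779297, 240.4186248779297), 88.4505844116211) 0.2238639220637736
Rr ((705.122314453125, -319.2722473144531), (121.53777313232422, 239.78048706054688), 86.6825180053711) 0.2241640562792644
```

```bash
python3 - <<'E'
from h import *
o=np.array([.5918,-.0803]);th=np.radians(-2.2);X=np.array([np.cos(th),np.sin(th)]);Y=np.array([-X[1],X[0]])
def sh(P):d=P[:,:2]-o;return np.c_[d@X,d@Y]*1000
t=np.array([[250,383],[469,369],[240,229],[462,217]])/4.4+[205,75]-.4
s=np.array([[158,265],[207,377],[270,240],[333,355]])/3.7+[260,130]-.4
print(sh(onplane('top',t,.107)));print(sh(onplane('side',s,.107)))
# overlay
for n in('top','side'):
    im=np.load(f'pics/{n}0.npz')['im'][:,:,::-1]; S=5
    box={'top':(205,75,375,205),'side':(260,130,420,250)}[n]
    c=cv2.resize(im[box[1]:box[3],box[0]:box[2]],None,fx=4.6,fy=4.6,interpolation=cv2.INTER_CUBIC)
    def L(P,col):
        q=((proj(n,P)-[box[0],box[1]]+.5)*4.6).astype(int);cv2.polylines(c,[q.reshape(-1,1,2)],False,col,1)
    w=lambda x,y,z:np.r_[o+x/1e3*X+y/1e3*Y,z/1e3]
    L(np.array([w(0,-180,98),w(0,180,98)]),(0,0,255))
    L(np.array([w(-14,-180,98),w(-14,180,98)]),(0,0,255))
    L(np.array([w(50,-174,197),w(50,174,197)]),(0,255,255))
    L(np.array([w(190,-174,80),w(190,174,80)]),(255,0,0))
    cv2.imwrite(f'pics/ov_{n}.png',c)
for n,box in(('top',(340,210,450,300)),('side',(185,290,290,355))):
    im=np.load(f'pics/{n}0.npz')['im'][:,:,::-1]
    c=cv2.resize(im[box[1]:box[3],box[0]:box[2]],None,fx=6,fy=6,interpolation=cv2.INTER_CUBIC)
    oo=np.array([.3765,-.2825]);a=np.radians(-28.3);A=np.array([np.cos(a),np.sin(a)]);B=np.array([-A[1],A[0]])
    def L(pts,col):
        P=np.array([np.r_[oo+x/1e3*A+y/1e3*B,z/1e3] for x,y,z in pts])
        q=((proj(n,P)-[box[0],box[1]]+.5)*6).astype(int);cv2.polylines(c,[q.reshape(-1,1,2)],False,col,1)
    L([(-45,-9,69),(45,-9,69),(45,9,69),(-45,9,69),(-45,-9,69)],(0,0,255))
    L([(45,0,57),(130,0,57),(130,0,28)],(0,255,255))
    L([(-55,-33,8),(55,-33,8),(55,33,8),(-55,33,8),(-55,-33,8)],(0,255,0))
    cv2.imwrite(f'pics/ovh_{n}.png',c)
E
cd pics; python3 -c "
import cv2,numpy as np
for p in('ov','ovh'):
    a,b=[cv2.imread(f'{p}_{n}.png') for n in('top','side')]
    w=max(a.shape[1],b.shape[1]);f=lambda i:cv2.copyMakeBorder(i,0,0,0,w-i.shape[1],0)
    print(a.shape,b.shape)
"
```

```text
[[ 53.12058218  70.78471949]
 [ 61.09503306 -52.07924695]
 [143.07166975  77.91641108]
 [149.63037526 -48.24120198]]
[[ 53.27012251  68.66240462]
 [ 58.5014889  -42.79635572]
 [142.07511545  77.68381944]
 [150.31725561 -40.75729973]]
(598, 782, 3) (552, 736, 3)
(540, 660, 3) (390, 630, 3)
```

View pics/ov_top.png

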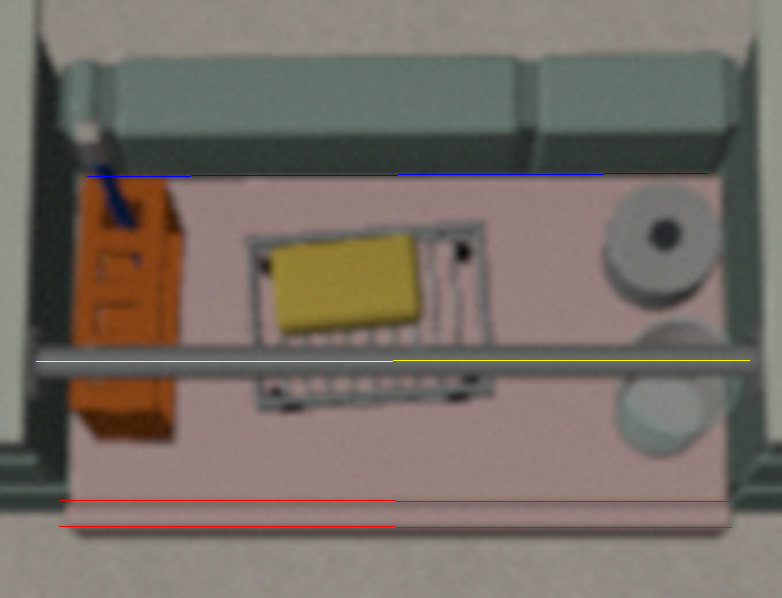

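View pics/ov_side.png

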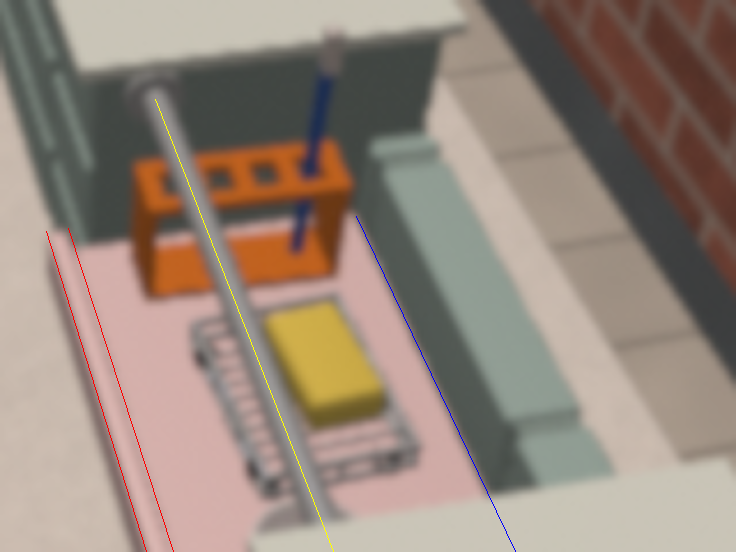

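View pics/ovh_top.png

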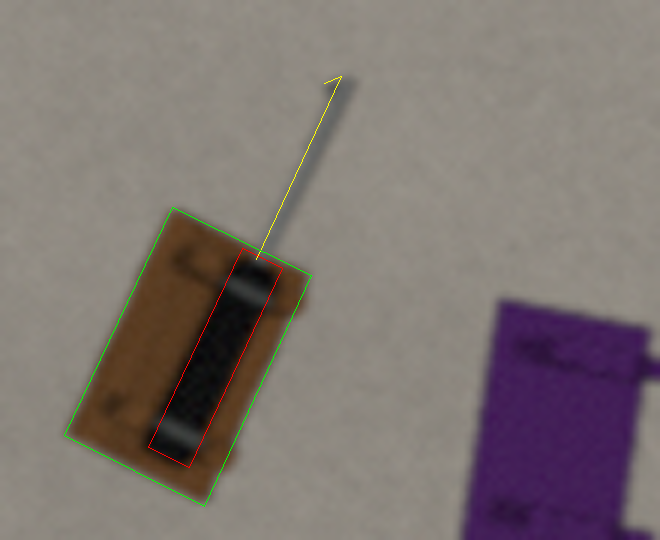

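View pics/ovh_side.png

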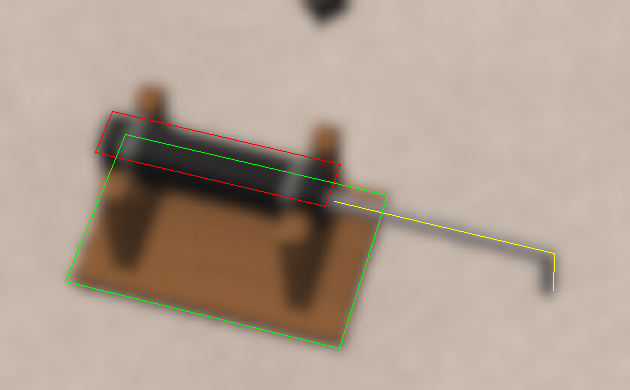

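```bash
python3 - <<'E'
from h import *
from scipy.optimize import minimize
# chamfer-ish fit: rasterise hook handle prism silhouette vs dark mask, each camera separately and jointly
obs={}
for n,box in(('top',(345,205,420,300)),('side',(190,295,300,355))):
    im=np.load(f'pics/{n}0.npz')['im'].astype(int);x0,y0,x1,y1=box
    c=im[y0:y1,x0:x1]; m=(c.max(2)<75)&(c.max(2)-c.min(2)<22)
    bg=cv2.medianBlur(im.astype(np.uint8)[y0:y1,x0:x1],3)
    obs[n]=(box,cv2.GaussianBlur(cv2.resize(c.astype(np.uint8).mean(2).astype(np.float32),None,fx=4,fy=4,interpolation=cv2.INTER_LINEAR),(0,0),2))
def pts(p,n):
    a=p[2];A=np.array([np.cos(a),np.sin(a)]);B=np.array([-A[1],A[0]])
    def g(xs,ys,z):return np.array([np.r_[p[:2]+x*A+y*B,z] for x in xs for y in ys])
    box=obs[n][0]
    f=lambda P:((proj(n,P)-[box[0],box[1]]+.5)*4-.5)
    return f(g(np.linspace(-.043,.043,44),np.linspace(-.007,.007,8),.069 if n=='top' else .066)),f(g(np.linspace(.06,.128,36),[0],.057)), \
      f(g(np.linspace(.06,.12,30),[-.012,.012],.057)),f(g([.137,.142],[-.004,0,.004],.057))
from scipy.ndimage import map_coordinates as mc
def val(n,q):return mc(obs[n][1],[q[:,1],q[:,0]],order=1,mode='nearest').mean()
def cost(p,ns):
    c=0
    for n in ns:
        h,r,o,e=pts(p,n);c+=val(n,h)*.7+(val(n,r)-val(n,o))*1.5+ (0)
    return c
for ns in(['top'],['side'],['top','side']):
    b=min((minimize(cost,[.3765+dx,-.2825+dy,np.radians(-28.5+da)],args=(ns,),method='Nelder-Mead',options=dict(initial_simplex=None,xatol=1e-5,fatol=1e-4)) for dx in(-.003,.003) for dy in(-.004,.002) for da in(-1.5,1.5)),key=lambda r:r.fun)
    print(ns,b.x[:2],np.degrees(b.x[2]),b.fun)
E
```

```text
Traceback (most recent call last):
  File "h.py", line 18, in proj
    K,t,M=cam(n);q=(np.atleast_2d(p)-t)@M;return (q@K.T)[:,:2]/q[:,2:]
          ~~~^^^
  File "h.py", line 5, in cam
    p=eyes.camera_params(n);K=np.array(p['intrinsics']);t=np.array(p['position']);a=np.array(p['attitude'])
ValueError: time passes only in moves, steps and waits
```

```bash
python3 - <<'E'
s=open('h.py').read().replace("def cam(n):","import functools\n@functools.cache\ndef cam(n):")
open('h.py','w').write(s)
E
cat > fit.py <<'E'
from h import *
from scipy.optimize import minimize
from scipy.ndimage import map_coordinates as mc
# image fit of the hook in the stand area; tag = saved picture suffix
def fit(tag,p0,z=.057,boxes={'top':(345,205,420,300),'side':(190,295,300,355)}):
    obs={}
    for n in boxes:
        x0,y0,x1,y1=boxes[n];c=np.load(f'pics/{n}{tag}.npz')['im'][y0:y1,x0:x1].mean(2).astype(np.float32)
        obs[n]=(boxes[n],cv2.GaussianBlur(cv2.resize(c,None,fx=4,fy=4,interpolation=cv2.INTER_LINEAR),(0,0),2))
    def val(n,P):
        b=obs[n][0];q=(proj(n,P)-[b[0],b[1]]+.5)*4-.5
        return mc(obs[n][1],[q[:,1],q[:,0]],order=1,mode='nearest').mean()
    def cost(p,ns):
        a=p[2];A=np.array([np.cos(a),np.sin(a)]);B=np.array([-A[1],A[0]]);c=0
        g=lambda xs,ys,z:np.array([np.r_[p[:2]+x*A+y*B,z] for x in xs for y in ys])
        for n in ns:
            c+=.7*val(n,g(np.linspace(-.043,.043,44),np.linspace(-.007,.007,8),z+(.012 if n=='top' else .009)))
            c+=1.5*(val(n,g(np.linspace(.06,.128,36),[0],z))-val(n,g(np.linspace(.06,.12,30),[-.012,.012],z)))
        return c
    for ns in(['top'],['side'],['top','side']):
        b=min((minimize(cost,[p0[0]+dx,p0[1]+dy,np.radians(p0[2]+da)],args=(ns,),method='Nelder-Mead',options=dict(xatol=1e-5,fatol=1e-4)) for dx in(-.003,.003) for dy in(-.004,.002) for da in(-1.5,1.5)),key=lambda r:r.fun)
        print(ns,b.x[:2].round(4),np.degrees(b.x[2]).round(2),b.fun.round(2))
if __name__=='__main__': fit('0',(.3765,-.2825,-28.5))
E
python3 fit.py
```

```text
['top'] [ 0.3754 -0.2815] -30.47 -28.82
['side'] [ 0.3771 -0.2872] -27.41 -33.14
['top', 'side'] [ 0.3767 -0.2852] -28.47 -57.82
```

Call:
step_arm:
  series:
    - [[0.05, 0.04, -0.14, 0.03, 0], [0.05, 0.04, -0.14, 0.03, 0], [0.05, 0.04, -0.14, 0.03, 0], [0.05, 0.1, -0.3, 0.03, -1], [0.05, 0.1, -0.3, 0.03, -2], [0.05, 0.1, -0.3, 0.03, -3.3], [0.05, 0.1, -0.3, 0.03, -3.3], [0.05, 0.16, -0.56, 0.03, -3.3], [0.05, 0.16, -0.56, 0.03, -3.3], [0.05, 0.16, -0.56, 0.03, -3.3], [0.05, 0.16, -0.56, 0.03, -3.3], [0.05, 0.16, -0.56, 0.03, -3.3], [0.05, 0.16, -0.56, 0.03, -3.3], [0.05, 0.16, -0.56, 0.03, -3.3], [0.05, 0.16, -0.7, 0.0, -3.3], [0.05, 0.16, -0.7, 0.0, -3.3], [0.05, 0.16, -0.7, 0.0, -3.3], [0.05, 0.16, -0.7, 0.0, -3.3], [0.05, 0.16, -0.7, 0.0, -3.3]]
  squeeze: 60

```text
clock: 1.68
position: [0.4245, -0.1399, 0.2158]
ee_rot: [-0.784, -3.041, 0.005]
force: [0.7, 0.2, 0.6]
width: 0.546
```

Call:
step_arm:
  series:
    - [[0.05, -0.0375, -0.151, -0.06, 0.3], [0.05, -0.0375, -0.151, -0.06, 0.3], [0.05, -0.0375, -0.151, -0.06, 0.3], [0.05, -0.0375, -0.151, -0.06, 0.3], [0.05, -0.0375, -0.151, -0.06, 0.3], [0.05, -0.0375, -0.151, -0.06, 0.3], [0.05, -0.0375, -0.151, -0.1, 0.3], [0.05, -0.0375, -0.151, -0.1, 0.3], [0.05, -0.0375, -0.151, -0.1, 0.3], [0.05, -0.0375, -0.151, -0.1, 0.3]]

```text
clock: 2.52
position: [0.3878, -0.2899, 0.1168]
ee_rot: [-0.773, -3.044, 0.005]
force: [-0.3, -0.2, 0.5]
width: 0.544
```

```bash
python3 - <<'E'
from h import *
s=observe();print(s['position'],s['ee_rot'])
for n,b in(('top',(340,210,450,300)),('side',(160,220,300,355))):
    im,d=grab(n,n+'1');cv2.imwrite(f'pics/{n}1z.png',cv2.resize(im[b[1]:b[3],b[0]:b[2],::-1],None,fx=4.5,fy=4.5,interpolation=cv2.INTER_CUBIC))
E
```

```text
[ 0.38778949 -0.2898902   0.1168378 ] [-0.7734499  -3.04398408  0.00462392]
```

View pics/side1z.png

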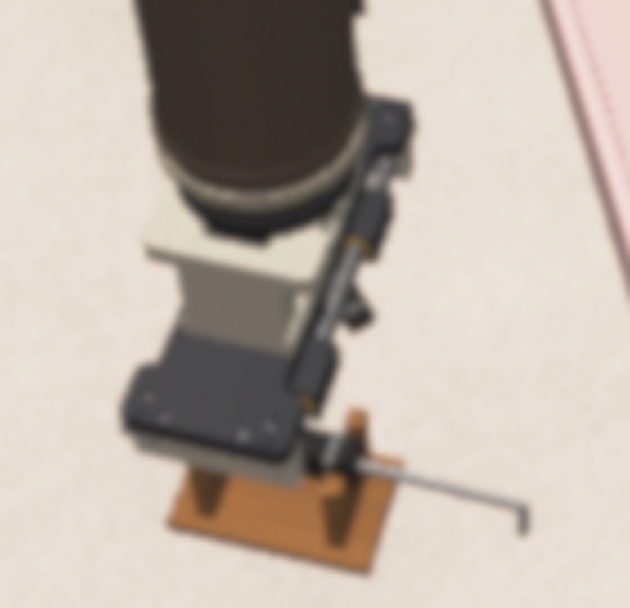

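View pics/top1z.png

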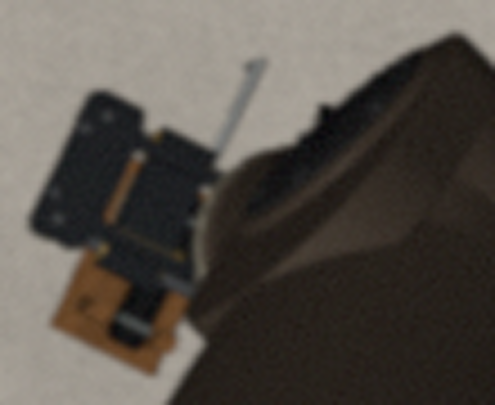

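Call:
step_arm:
  series:
    - [[0.05, -0.0008, -0.0011, -0.03, 0], [0.05, -0.0008, -0.0011, -0.05, 0], [0.05, -0.0008, -0.0011, -0.065, 0], [0.05, -0.0008, -0.0011, -0.065, 0], [0.05, -0.0008, -0.0011, -0.065, 0]]

```text
clock: 3.03
position: [0.3877, -0.2916, 0.0531]
ee_rot: [0.773, 3.044, -0.005]
force: [-0.5, 0.6, 1.0]
width: 0.544
```

Call:
step_arm:
  series:
    - [[0.03, 0, 0, 0, 0], [0.03, 0, 0, 0, 0], [0.03, 0, 0, 0, 0], [0.022, 0, 0, 0, 0], [0.022, 0, 0, 0, 0], [0.0, 0, 0, 0, 0], [0.0, 0, 0, 0, 0], [0.0, 0, 0, 0, 0], [0.0, 0, 0, 0, 0], [0.0, 0, 0, 0, 0]]

```text
clock: 3.87
position: [0.388, -0.2915, 0.0533]
ee_rot: [0.773, 3.043, -0.005]
force: [0.7, 1.9, 5.6]
width: 0.184
```

Call:
step_arm:
  series:
    - [[0, 0, 0, 0.01, 0], [0, 0, 0, 0.03, 0], [0, 0, 0, 0.06, 0], [0, 0, 0, 0.09, 0], [0, 0, 0, 0.11, 0], [0, 0, 0, 0.11, 0], [0, 0, 0, 0.11, 0]]

```text
clock: 4.45
position: [0.3884, -0.2918, 0.1643]
ee_rot: [0.773, 3.041, -0.005]
force: [-0.5, 0.5, -2.2]
width: 0.185
```

```bash
python3 - <<'E'
from h import *
s=observe();print(s['position'],s['ee_rot'],s['force'],s['width'])
for n,b in(('top',(340,190,450,300)),('side',(160,220,300,355))):
    im,d=grab(n,n+'2');cv2.imwrite(f'pics/{n}2z.png',cv2.resize(im[b[1]:b[3],b[0]:b[2],::-1],None,fx=4.5,fy=4.5,interpolation=cv2.INTER_CUBIC))
E
```

```text
[ 0.38837459 -0.29182322  0.16426294] [ 0.77254958  3.0411254  -0.00492107] [-0.4660463   0.53332841 -2.15748001] 0.18477946061488806
```

View pics/side2z.png

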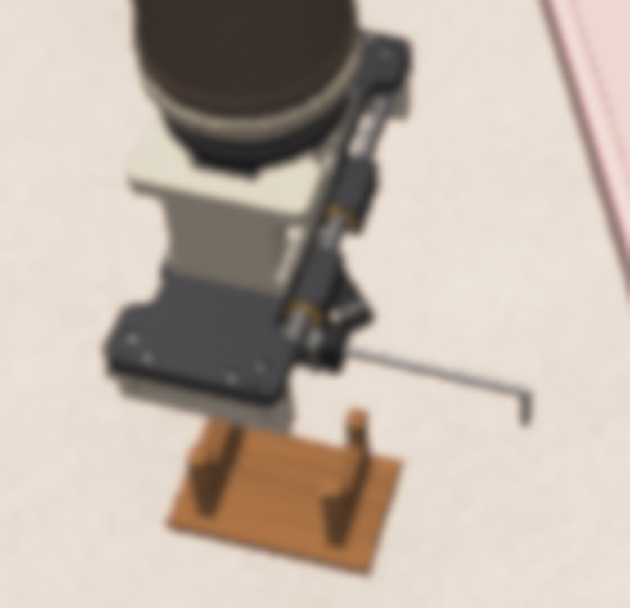

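View pics/top2z.png

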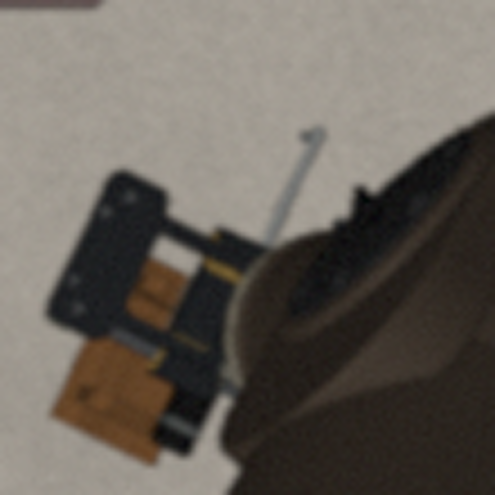

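```bash
cat >> h.py <<'E'
def tri(a,b):
    A=[];
    for n,uv in(('top',a),('side',b)):
        K,t,M=cam(n);P=K@np.c_[M.T,-M.T@t];A.append(P)
    X=cv2.triangulatePoints(A[0],A[1],np.array(a,float).reshape(2,1),np.array(b,float).reshape(2,1));X=(X[:3]/X[3]).ravel()
    return X,[(proj(n,X)[0]-u).round(1) for n,u in(('top',a),('side',b))]
E
python3 - <<'E'
from h import *
f=lambda u,v,b:(b[0]+u/4.5-.4,b[1]+v/4.5-.4)
T=(340,190);S=(160,220)
for a,b in(((319,131),(527,393)),((304,136),(526,424))):
    X,e=tri(f(*a,T),f(*b,S));print(X.round(4),e)
tcp=np.array([.3884,-.2918]);
s=observe();t=s['ee_rot'];M=R.from_rotvec(t).as_matrix();print(np.round(M,3))
E
```

```text
[ 0.4872 -0.3478  0.1691] [array([-0. ,  0.1]), array([ 0.1, -0. ])]
[ 0.4875 -0.3477  0.1419] [array([-0. ,  0.2]), array([ 0.2, -0. ])]
[[-0.879  0.477 -0.   ]
 [ 0.477  0.879 -0.003]
 [-0.001 -0.002 -1.   ]]
```

Call:
step_arm:
  series:
    - [[0, 0, 0.04, 0.01, 5], [0, 0, 0.08, 0.01, 10], [0, 0, 0.12, 0.01, 15], [0, 0, 0.16, 0.01, 20], [0, 0.02, 0.19, 0.01, 24], [0, 0.04, 0.215, 0.01, 26.8], [0, 0.06, 0.228, 0.01, 26.8], [0, 0.06, 0.228, 0.0, 26.8], [0, 0.06, 0.228, -0.01, 26.8], [0, 0.06, 0.228, -0.0228, 26.8], [0, 0.06, 0.228, -0.0228, 26.8], [0, 0.06, 0.228, -0.0228, 26.8]]

```text
clock: 5.55
position: [0.446, -0.0632, 0.1386]
ee_rot: [-0.047, -3.138, 0.005]
force: [0.2, -1.0, -0.0]
width: 0.184
```

```bash
python3 - <<'E'
from h import *
s=observe();print(s['position'],np.round(R.from_rotvec(s['ee_rot']).as_matrix(),3),s['force'],s['width'])
for n,b in(('top',(200,90,380,220)),('side',(220,130,400,270))):
    im,d=grab(n,n+'3');cv2.imwrite(f'pics/{n}3z.png',cv2.resize(im[b[1]:b[3],b[0]:b[2],::-1],None,fx=4.2,fy=4.2,interpolation=cv2.INTER_CUBIC))
E
```

```text
[ 0.44601246 -0.06315375  0.13858004] [[-1.     0.03  -0.003]
 [ 0.03   1.    -0.003]
 [ 0.003 -0.003 -1.   ]] [ 0.17300497 -1.01352744 -0.04384971] 0.1839505830328899
```

View pics/side3z.png

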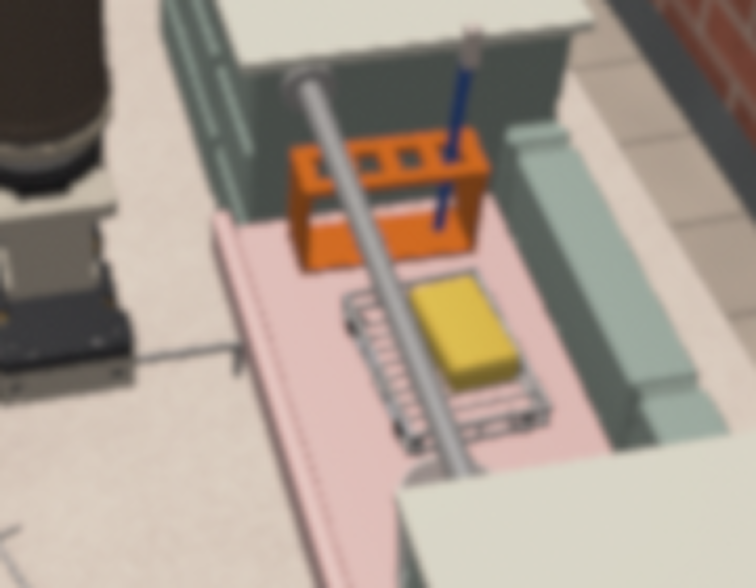

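View pics/top3z.png

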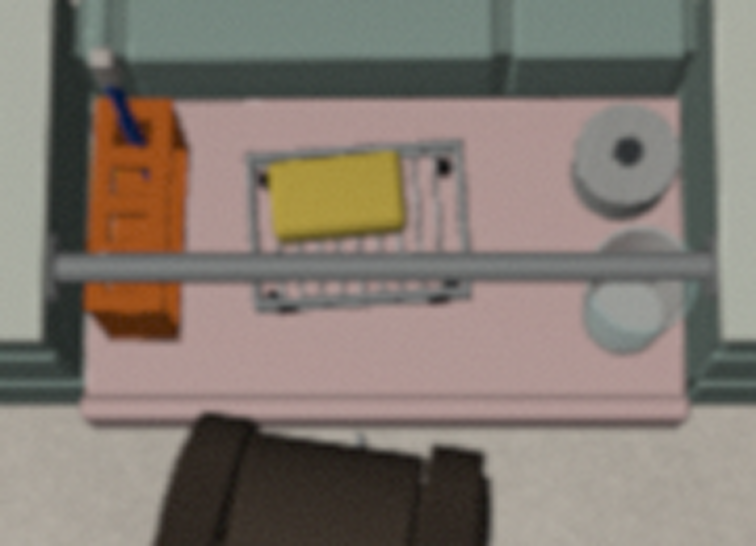

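Call:
step_arm:
  series:
    - [[0, 0, 0, 0.003, 0], [0, 0.02, -0.001, 0.004, 0], [0, 0.04, -0.002, 0.004, 0], [0, 0.06, -0.003, 0.004, 0], [0, 0.08, -0.004, 0.004, 0], [0, 0.095, -0.005, 0.004, 0], [0, 0.1075, -0.0053, 0.004, 0], [0, 0.1075, -0.0053, 0.004, 0], [0, 0.1075, -0.0053, 0.004, 0], [0, 0.1075, -0.0053, 0.004, 0]]

```text
clock: 6.48
position: [0.5539, -0.0686, 0.144]
ee_rot: [-0.048, -3.141, 0.004]
force: [1.1, -0.1, -0.9]
width: 0.185
```

```bash
python3 - <<'E'
from h import *
s=observe();print(s['position'],np.round(R.from_rotvec(s['ee_rot']).as_matrix(),3),s['force'],s['width'])
for n,b in(('top',(200,90,380,220)),('side',(220,130,400,270))):
    im,d=grab(n,n+'4');cv2.imwrite(f'pics/{n}4z.png',cv2.resize(im[b[1]:b[3],b[0]:b[2],::-1],None,fx=4.2,fy=4.2,interpolation=cv2.INTER_CUBIC))
E
```

```text
[ 0.55390965 -0.06861299  0.14398253] [[-1.     0.03  -0.   ]
 [ 0.03   1.    -0.002]
 [ 0.    -0.002 -1.   ]] [ 1.0708267  -0.14442115 -0.91219128] 0.18541181991335617
```

View pics/side4z.png

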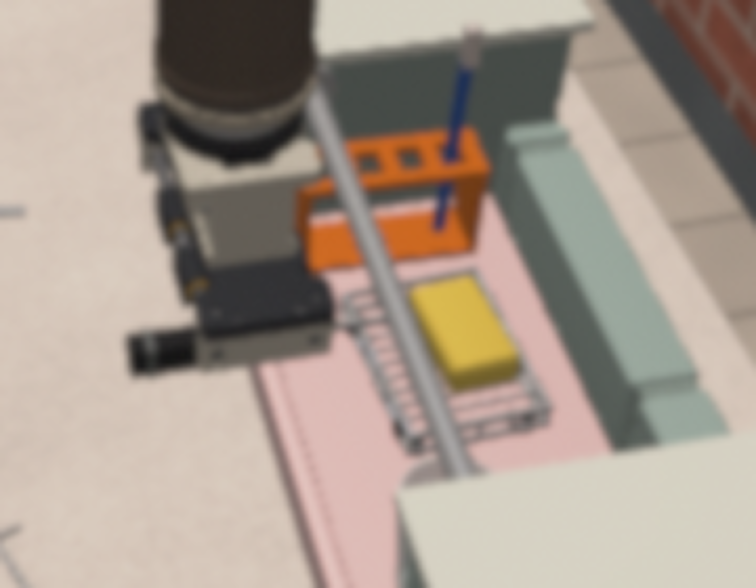

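View pics/top4z.png

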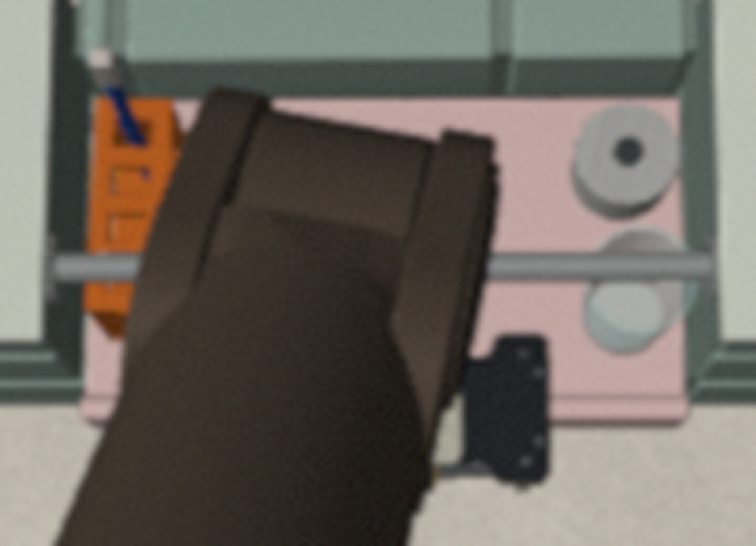

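Call:
step_arm:
  series:
    - [[0, 0, 0, -0.008, 0], [0, 0, 0, -0.014, 0], [0, 0, 0, -0.019, 0], [0, 0, 0, -0.023, 0], [0, 0, 0, -0.023, 0], [0, 0, 0, -0.023, 0], [0, 0, 0, -0.023, 0]]

```text
clock: 7.17
position: [0.5539, -0.0686, 0.121]
ee_rot: [-0.048, -3.141, 0.004]
force: [0.3, -0.5, -0.9]
width: 0.185
```

Call:
step_arm:
  series:
    - [[0, -0.002, 0.0001, 0, 0], [0, -0.004, 0.0002, 0, 0], [0, -0.006, 0.0002, 0, 0], [0, -0.008, 0.0003, 0, 0], [0, -0.0095, 0.0004, 0, 0], [0, -0.011, 0.0004, 0, 0], [0, -0.0125, 0.0005, 0, 0], [0, -0.014, 0.0005, 0, 0], [0, -0.0155, 0.0006, 0, 0], [0, -0.017, 0.0007, 0, 0], [0, -0.0185, 0.0007, 0, 0], [0, -0.02, 0.0008, 0, 0]]

```text
clock: 8.17
position: [0.534, -0.0678, 0.1211]
ee_rot: [0.048, 3.141, -0.004]
force: [1.7, 0.6, -1.5]
width: 0.181
```

```bash
python3 - <<'E'
from h import *
s=observe();print(s['position'],s['force'],s['ft_torque'])
for n,b in(('side',(220,130,400,270)),):
    im,d=grab(n,n+'5');cv2.imwrite(f'pics/{n}5z.png',cv2.resize(im[b[1]:b[3],b[0]:b[2],::-1],None,fx=4.2,fy=4.2,interpolation=cv2.INTER_CUBIC))
E
```

```text
[ 0.53399301 -0.06784379  0.12108079] [ 1.73597894  0.56082747 -1.5373118 ] [ 0.04415214 -0.48603215 -0.01950665]
```

View pics/side5z.png

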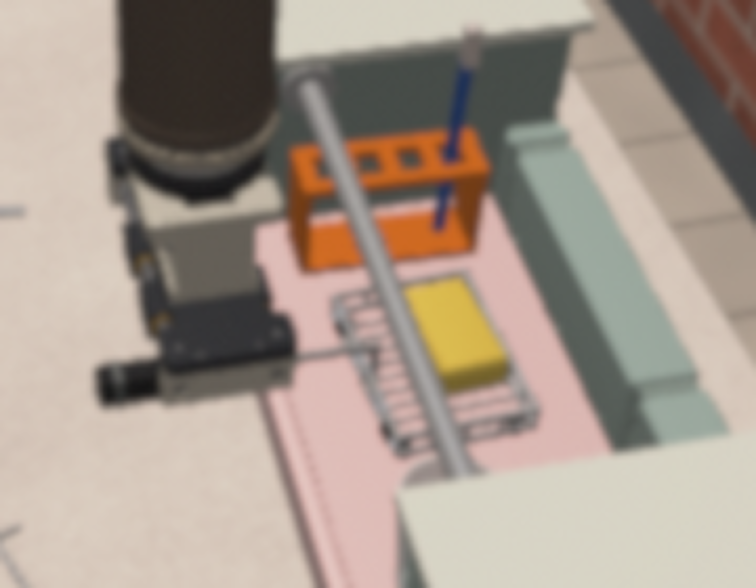

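Call:
step_arm:
  series:
    - [[0, -0.001, 0.0, 0, 0], [0, -0.0025, 0.0001, 0, 0], [0, -0.004, 0.0002, 0, 0], [0, -0.006, 0.0002, 0, 0], [0, -0.008, 0.0003, 0, 0], [0, -0.01, 0.0004, 0, 0], [0, -0.012, 0.0005, 0, 0], [0, -0.014, 0.0005, 0, 0], [0, -0.016, 0.0006, 0, 0], [0, -0.018, 0.0007, 0, 0], [0, -0.02, 0.0008, 0, 0], [0, -0.022, 0.0008, 0, 0], [0, -0.024, 0.0009, 0, 0], [0, -0.026, 0.001, 0, 0], [0, -0.028, 0.0011, 0, 0], [0, -0.03, 0.0012, 0, 0], [0, -0.0315, 0.0012, 0, 0], [0, -0.033, 0.0013, 0, 0], [0, -0.034, 0.0013, 0, 0], [0, -0.035, 0.0013, 0, 0]]

```text
clock: 9.88
position: [0.4985, -0.0665, 0.1211]
ee_rot: [-0.048, -3.141, 0.004]
force: [1.6, -0.3, -1.5]
width: 0.185
```

```bash
python3 - <<'E'
from h import *
s=observe();print(s['position'],s['force'],s['ft_torque'])
for n,b in(('side',(220,130,400,270)),):
    im,d=grab(n,n+'6');cv2.imwrite(f'pics/{n}6z.png',cv2.resize(im[b[1]:b[3],b[0]:b[2],::-1],None,fx=4.2,fy=4.2,interpolation=cv2.INTER_CUBIC))
E
```

```text
[ 0.49853266 -0.06653202  0.12105197] [ 1.60187179 -0.28583447 -1.49215701] [ 0.04143277 -0.46715899  0.00086773]
```

View pics/side6z.png

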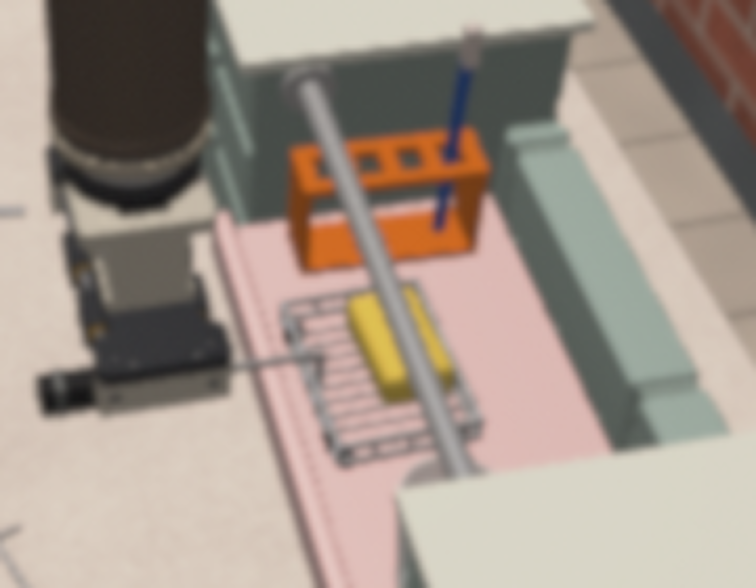

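Call:
step_arm:
  series:
    - [[0, -0.001, 0.0, 0, 0], [0, -0.002, 0.0001, 0, 0], [0, -0.003, 0.0001, 0, 0], [0, -0.004, 0.0002, 0, 0], [0, -0.005, 0.0002, 0, 0], [0, -0.006, 0.0002, 0, 0], [0, -0.007, 0.0003, 0, 0], [0, -0.0075, 0.0003, 0, 0], [0, -0.008, 0.0003, 0, 0]]

```text
clock: 10.68
position: [0.4903, -0.0662, 0.1211]
ee_rot: [-0.048, -3.141, 0.004]
force: [1.4, 0.5, -1.8]
width: 0.189
```

Call:
step_arm:
  series:
    - [[0, -0.0005, 0.0, 0, 0], [0, -0.001, 0.0, 0, 0], [0, -0.001, 0.0, 0, 0]]

```text
clock: 10.93
position: [0.4896, -0.0662, 0.1212]
ee_rot: [0.048, 3.141, -0.004]
force: [2.5, -0.5, -2.3]
width: 0.186
```

Call:
step_arm:
  series:
    - [[0, -0.0005, 0.0, 0, 0], [0, -0.001, 0.0, 0, 0], [0, -0.001, 0.0, 0, 0]]

```text
clock: 11.18
position: [0.4886, -0.0663, 0.1212]
ee_rot: [0.048, 3.141, -0.004]
force: [4.5, -0.1, -3.2]
width: 0.188
```

```bash
python3 - <<'E'
from h import *
s=observe();print(s['position'],s['force'],s['ft_torque'])
for n,b in(('side',(220,130,400,270)),('top',(200,90,380,220))):
    im,d=grab(n,n+'7');cv2.imwrite(f'pics/{n}7z.png',cv2.resize(im[b[1]:b[3],b[0]:b[2],::-1],None,fx=4.2,fy=4.2,interpolation=cv2.INTER_CUBIC))
E
```

```text
[ 0.48857479 -0.06626096  0.12117126] [ 4.47730328 -0.13332022 -3.16246168] [-0.03601662 -0.79643173 -0.00172078]
```

View pics/side7z.png

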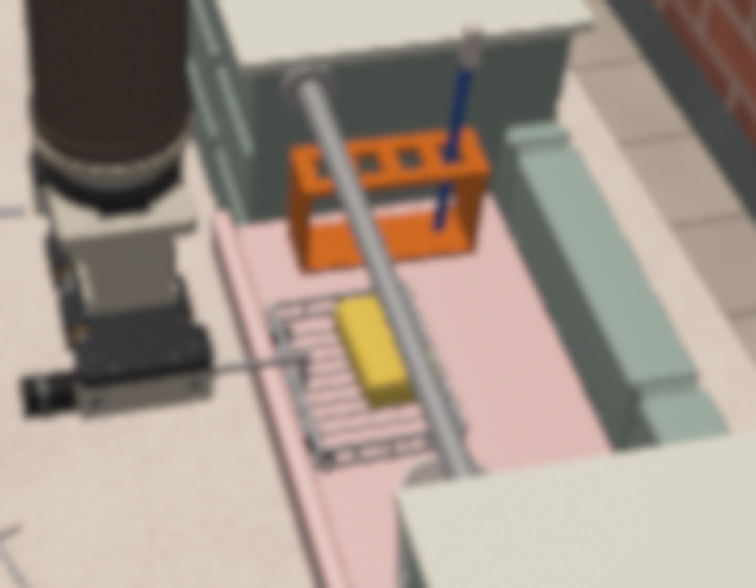

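View pics/top7z.png

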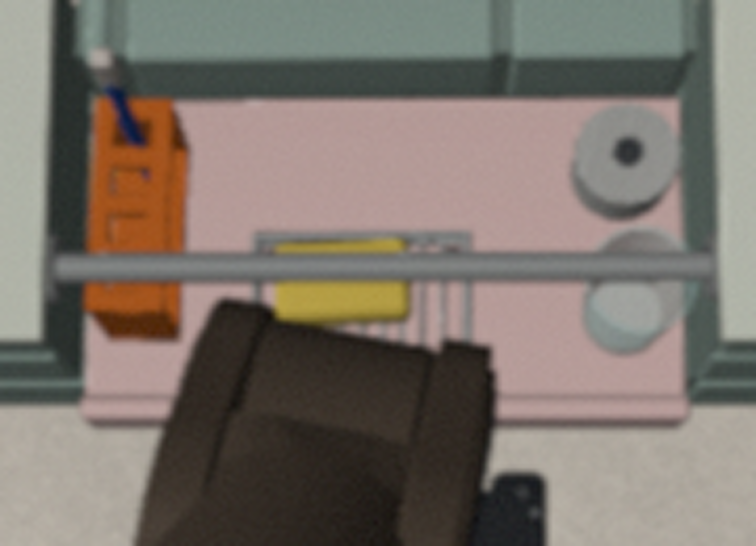

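Call:
step_arm:
  series:
    - [[0, -0.0005, 0.0, -0.0003, 0], [0, -0.001, 0.0, -0.0005, 0], [0, -0.001, 0.0, -0.0005, 0], [0, -0.001, 0.0, -0.0005, 0]]

```text
clock: 11.62
position: [0.4879, -0.0663, 0.1208]
ee_rot: [0.048, 3.14, -0.004]
force: [5.1, -0.1, -2.3]
width: 0.183
```

Call:
step_arm:
  series:
    - [[0, -0.0005, 0.0, -0.0002, 0], [0, -0.001, 0.0, -0.0004, 0], [0, -0.001, 0.0, -0.0004, 0], [0, -0.001, 0.0, -0.0004, 0]]

```text
clock: 11.95
position: [0.4878, -0.0663, 0.1206]
ee_rot: [0.048, 3.139, -0.004]
force: [6.7, -0.4, -2.3]
width: 0.182
```

Call:
step_arm:
  series:
    - [[0, -0.0005, 0.0, -0.0001, 0], [0, -0.001, 0.0, -0.0002, 0], [0, -0.0013, 0.0, -0.0002, 0], [0, -0.0013, 0.0, -0.0002, 0], [0, -0.0013, 0.0, -0.0002, 0]]

```text
clock: 12.37
position: [0.4877, -0.0663, 0.1208]
ee_rot: [0.048, 3.136, -0.004]
force: [8.1, -0.6, -3.0]
width: 0.185
```

Call:
step_arm:
  series:
    - [[0, -0.0009, 0.0, -0.0002, 0], [0, -0.0014, 0.0, -0.0004, 0], [0, -0.0016, 0.0, -0.0004, 0], [0, -0.0016, 0.0, -0.0004, 0], [0, -0.0016, 0.0, -0.0004, 0]]

```text
clock: 12.78
position: [0.4877, -0.0664, 0.1209]
ee_rot: [0.047, 3.133, -0.005]
force: [8.0, 0.3, -3.1]
width: 0.185
```

```bash
python3 - <<'E'
from h import *
for n,b in(('side',(220,130,400,270)),):
    im,d=grab(n,n+'8');cv2.imwrite(f'pics/{n}8z.png',cv2.resize(im[b[1]:b[3],b[0]:b[2],::-1],None,fx=4.2,fy=4.2,interpolation=cv2.INTER_CUBIC))
s=observe();print(s['position'],s['force'],s['ft_torque'],s['ee_rot'])
E
```

```text
[ 0.48773801 -0.06637749  0.12086425] [ 8.92259454 -1.24297067 -3.73759878] [-0.07300856 -1.88578575 -0.01116856] [ 0.04733916  3.13322627 -0.00475853]
```

View pics/side8z.png

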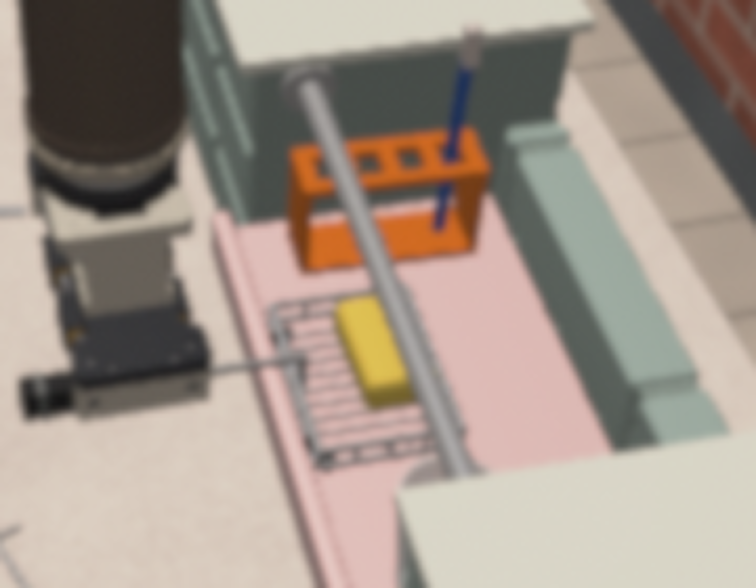

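Call:
step_arm:
  series:
    - [[0, -0.0014, 0.0, -0.0003, 0], [0, -0.0018, 0.0, -0.0004, 0], [0, -0.0019, 0.0, -0.0004, 0], [0, -0.0019, 0.0, -0.0004, 0]]

```text
clock: 13.17
position: [0.4878, -0.0664, 0.121]
ee_rot: [0.047, 3.13, -0.005]
force: [8.6, -0.9, -4.1]
width: 0.183
```

```bash
python3 - <<'E'
from h import *
F=[]
for i in range(5):
    s=observe();F.append(s['force']);eyes.get_image('side')
print(np.round(F,2),np.mean(F,0),s['clock'],s['position'],s['ft_torque'],s['ee_rot'])
E
```

```text
[[ 8.63 -0.92 -4.11]
 [ 9.45 -0.78 -4.42]
 [ 8.7  -0.93 -3.82]
 [ 9.02 -0.07 -4.5 ]
 [ 9.11 -0.31 -4.01]] [ 8.9843489  -0.59908164 -4.17126219] 13.3667 [ 0.48770091 -0.06641184  0.12096747] [-0.03412137 -2.04317077  0.04089919] [ 0.04697907  3.12979297 -0.00522261]
```

Call:
step_arm:
  series:
    - [[0, -0.0019, 0.0, -0.0005, 0], [0, -0.0021, 0.0, -0.0006, 0], [0, -0.0022, 0.0, -0.0006, 0], [0, -0.0022, 0.0, -0.0006, 0]]

```text
clock: 13.75
position: [0.4877, -0.0664, 0.121]
ee_rot: [0.046, 3.126, -0.006]
force: [9.9, -0.3, -4.1]
width: 0.185
```

```bash
python3 - <<'E'
from h import *
F=[]
for i in range(6):
    s=observe();F.append(s['force']);im,d=eyes.get_image('side')
print(np.round(F,2),np.mean(F,0),s['clock'],s['position'],s['ft_torque'],s['ee_rot'])
b=(220,130,400,270);cv2.imwrite('pics/side9z.png',cv2.resize(im[b[1]:b[3],b[0]:b[2],::-1],None,fx=4.2,fy=4.2,interpolation=cv2.INTER_CUBIC))
E
```

```text
[[ 9.94 -0.27 -4.12]
 [ 9.97 -0.13 -4.23]
 [10.5  -0.86 -5.12]
 [10.07 -0.85 -5.41]
 [10.21 -0.32 -5.12]
 [10.72 -0.48 -5.31]] [10.23212963 -0.48814078 -4.88658917] 14.0 [ 0.48774786 -0.06645222  0.12100137] [-0.0195245  -2.17090194  0.0203312 ] [ 0.04636484  3.12566671 -0.00582012]
```

View pics/side9z.png

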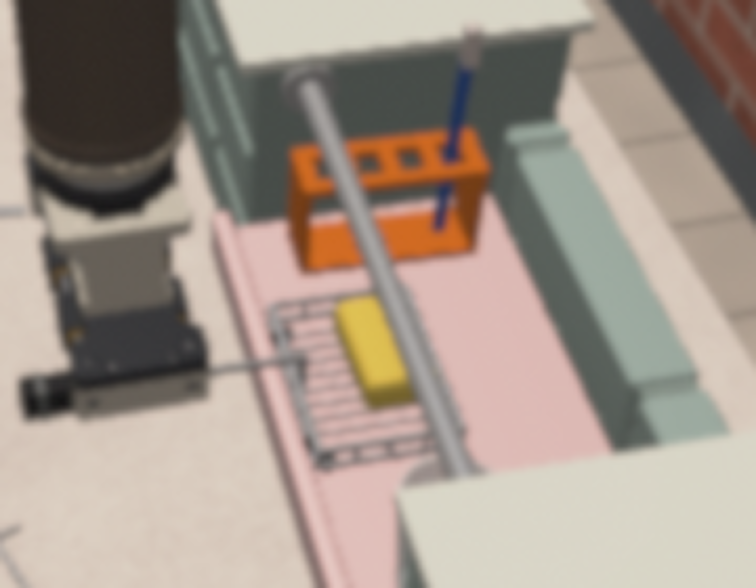

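```bash
python3 - <<'E'
from h import *
F=[]
for i in range(20):
    s=observe();F.append(s['force']);im,d=eyes.get_image('side')
F=np.array(F);print(np.round(F[:,0],2),F.mean(0),s['clock'],s['position'],s['ee_rot'])
E
```

```text
[ 9.7   9.29 10.45 10.34 11.08 10.33  9.53  9.97 10.14  9.97 10.81 10.47
  9.58  9.61  9.92 10.2  10.56 10.97 10.91 10.42] [10.2114666  -0.49728935 -4.93259299] 15.0 [ 0.4876839  -0.06647189  0.12094994] [ 0.04644329  3.12581677 -0.00584557]
```

Call:
step_arm:
  series:
    - [[0, 0.0005, 0.0, 0, 0], [0, 0.0015, 0.0, 0, 0], [0, 0.003, -0.0001, 0, 0], [0, 0.005, -0.0002, 0, 0], [0, 0.006, -0.0002, 0, 0], [0, 0.006, -0.0002, 0, 0], [0, 0.006, -0.0002, 0, 0]]

```text
clock: 15.63
position: [0.4935, -0.0667, 0.1208]
ee_rot: [0.047, 3.126, -0.006]
force: [-0.5, -0.0, -1.7]
width: 0.184
```

```bash
python3 - <<'E'
from h import *
s=observe();print(s['position'],s['force'],s['ee_rot'],s['width'])
for n,b in(('side',(220,130,400,270)),):
    im,d=grab(n,n+'10');cv2.imwrite(f'pics/{n}10z.png',cv2.resize(im[b[1]:b[3],b[0]:b[2],::-1],None,fx=4.2,fy=4.2,interpolation=cv2.INTER_CUBIC))
E
```

```text
[ 0.49347182 -0.06667368  0.12083768] [-0.47843255 -0.02790831 -1.6873526 ] [ 0.04652393  3.12632445 -0.00582665] 0.18445432353089708
```

View pics/side10z.png

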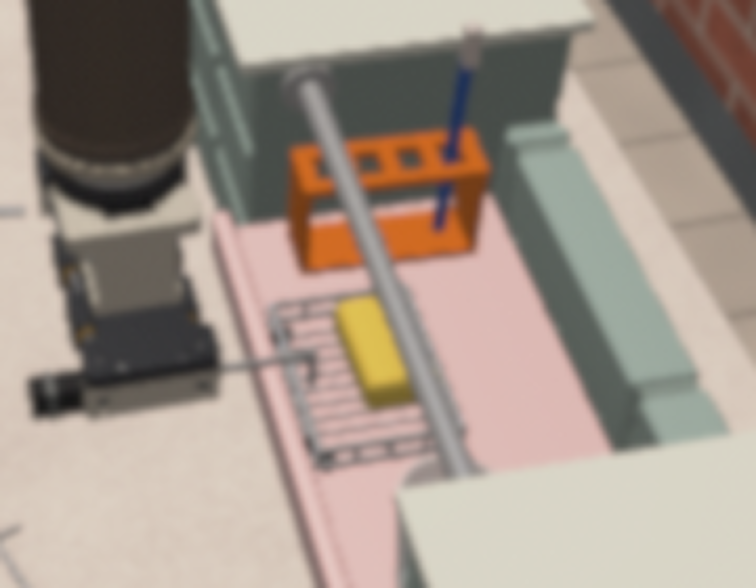

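Call:
step_arm:
  series:
    - [[0, 0, 0, 0.005, 0], [0, 0, 0, 0.012, 0], [0, 0, 0, 0.022, 0], [0, 0, 0, 0.035, 0], [0, 0, 0, 0.045, 0], [0, 0, 0, 0.045, 0], [0, -0.03, 0.001, 0.045, 0], [0, -0.06, 0.002, 0.045, 0], [0, -0.1, 0.002, 0.045, 0], [0, -0.1, 0.002, 0.045, 0]]

```text
clock: 16.52
position: [0.3845, -0.0648, 0.1642]
ee_rot: [0.049, 3.135, -0.003]
force: [-1.5, 0.3, -1.9]
width: 0.186
```

```bash
python3 - <<'E'
from h import *
s=observe();print(s['position'],s['force'],s['ee_rot'],s['width'])
for n,b in(('side',(180,130,360,270)),('top',(200,90,380,220))):
    im,d=grab(n,n+'11');cv2.imwrite(f'pics/{n}11z.png',cv2.resize(im[b[1]:b[3],b[0]:b[2],::-1],None,fx=4.2,fy=4.2,interpolation=cv2.INTER_CUBIC))
E
```

```text
[ 0.38445758 -0.0648202   0.16415388] [-1.47005228  0.28425883 -1.85222358] [ 4.90941568e-02  3.13466237e+00 -3.03174018e-03] 0.18550175618318412
```

View pics/side11z.png

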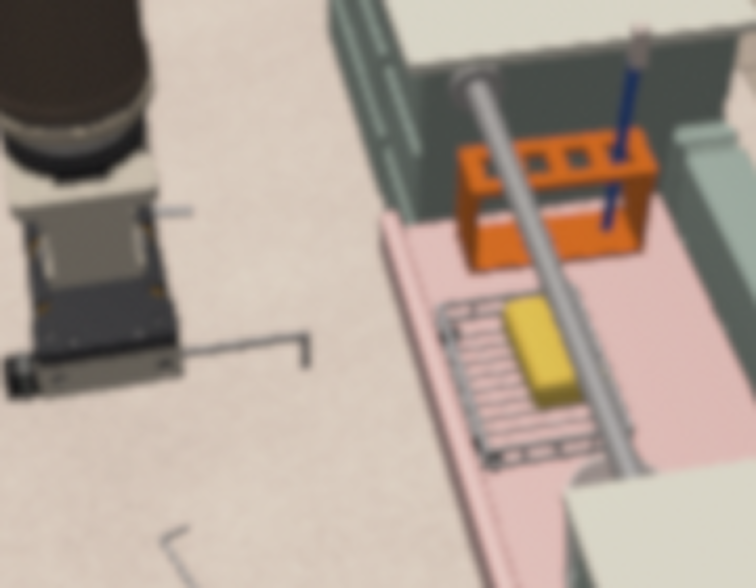

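View pics/top11z.png

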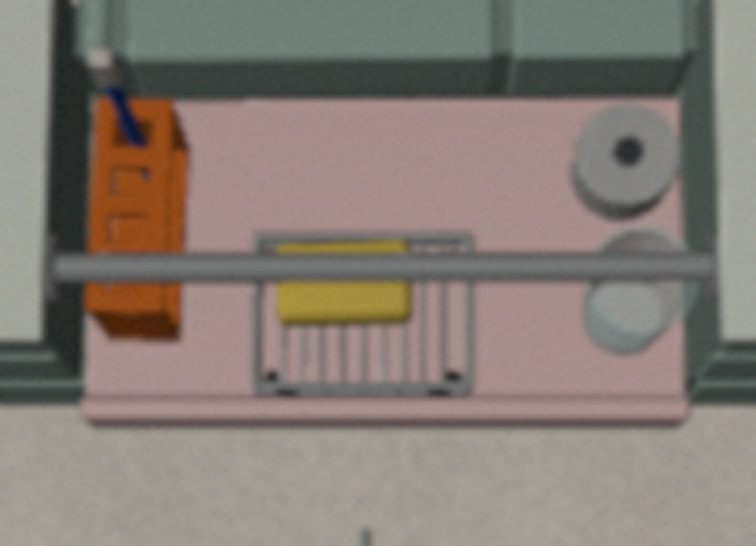

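Call:
step_arm:
  series:
    - [[0, 0.02, -0.03, 0.0, -4], [0, 0.03, -0.06, 0.0, -8], [0, 0.03, -0.1, 0.0, -12], [0, 0.03, -0.14, 0.0, -16], [0, 0.03, -0.175, 0.0, -20], [0, 0.02, -0.21, 0.0, -24], [0, 0.0035, -0.2267, 0.0, -26.7], [0, 0.0035, -0.2267, 0.0, -26.7], [0, 0.0035, -0.2267, 0.0, -26.7], [0, 0.0035, -0.2267, 0.0, -26.7], [0, 0.0035, -0.2267, 0.0, -26.7]]

```text
clock: 17.53
position: [0.3968, -0.2903, 0.1659]
ee_rot: [0.763, 3.033, -0.009]
force: [0.4, 0.2, -1.2]
width: 0.182
```

```bash
python3 - <<'E'
from h import *
s=observe();print(s['position'],np.round(R.from_rotvec(s['ee_rot']).as_matrix(),3),s['force'],s['width'])
for n,b in(('top',(340,190,450,300)),('side',(160,220,300,355))):
    im,d=grab(n,n+'12');cv2.imwrite(f'pics/{n}12z.png',cv2.resize(im[b[1]:b[3],b[0]:b[2],::-1],None,fx=4.5,fy=4.5,interpolation=cv2.INTER_CUBIC))
E
```

```text
[ 0.39680395 -0.29025342  0.16588583] [[-0.881  0.473  0.013]
 [ 0.473  0.881 -0.009]
 [-0.015 -0.002 -1.   ]] [ 0.41110075  0.17577719 -1.15598701] 0.18195159022082344
```

View pics/side12z.png

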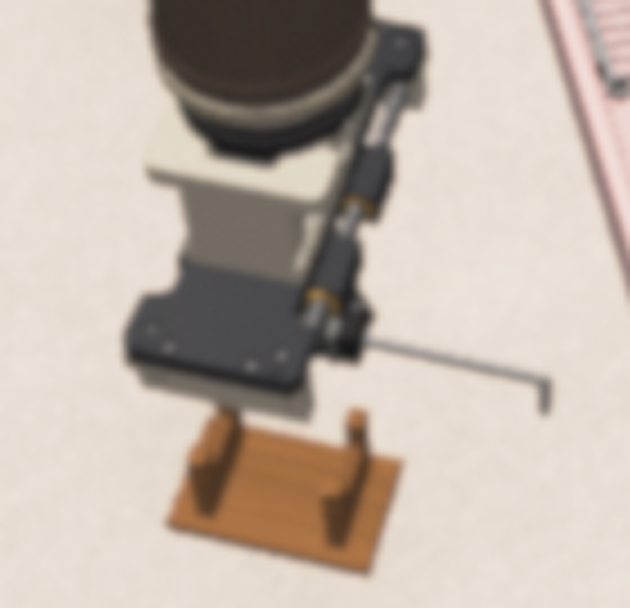

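View pics/top12z.png

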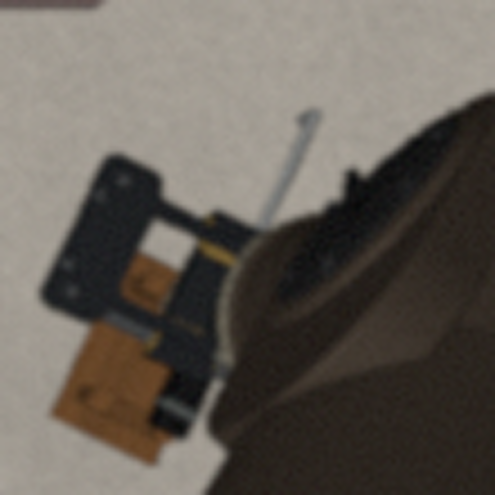

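```bash
python3 - <<'E'
from h import *
f=lambda u,v,b:(b[0]+u/4.5-.4,b[1]+v/4.5-.4)
T=(340,190);S=(160,220)
for a,b in(((314,113),(546,381)),((301,119),(545,412))):
    X,e=tri(f(*a,T),f(*b,S));print(X.round(4),e, (X-observe()['position']).round(4))
print(observe()['position'])
E
```

```text
[ 0.4964 -0.3453  0.1716] [array([ 0., -0.]), array([-0.,  0.])] [ 0.0998 -0.0551  0.0056]
[ 0.4964 -0.3459  0.1456] [array([ 0., -0.]), array([-0.,  0.])] [ 0.0998 -0.0557 -0.0203]
[ 0.39659022 -0.29021361  0.16594179]
```

Call:
step_arm:
  series:
    - [[0, -0.0086, -0.0013, -0.03, 0], [0, -0.0086, -0.0013, -0.05, 0], [0, -0.0086, -0.0013, -0.065, 0], [0, -0.0086, -0.0013, -0.065, 0], [0, -0.0086, -0.0013, -0.065, 0], [0, -0.0086, -0.0013, -0.065, 0], [0, -0.0086, -0.0013, -0.065, 0]]

```text
clock: 18.22
position: [0.3889, -0.2918, 0.102]
ee_rot: [0.762, 3.031, -0.009]
force: [0.8, -0.2, -0.7]
width: 0.185
```

```bash
python3 - <<'E'
from h import *
s=observe();print(s['position'],np.round(R.from_rotvec(s['ee_rot']).as_matrix(),3),s['force'],s['width'])
for n,b in(('top',(340,190,450,300)),('side',(160,220,300,355))):
    im,d=grab(n,n+'13');cv2.imwrite(f'pics/{n}13z.png',cv2.resize(im[b[1]:b[3],b[0]:b[2],::-1],None,fx=4.5,fy=4.5,interpolation=cv2.INTER_CUBIC))
E
```

```text
[ 0.38891364 -0.29180265  0.10200605] [[-0.881  0.473  0.014]
 [ 0.473  0.881 -0.01 ]
 [-0.017 -0.002 -1.   ]] [ 0.78954473 -0.17709254 -0.67090942] 0.18546633894000866
```

View pics/side13z.png

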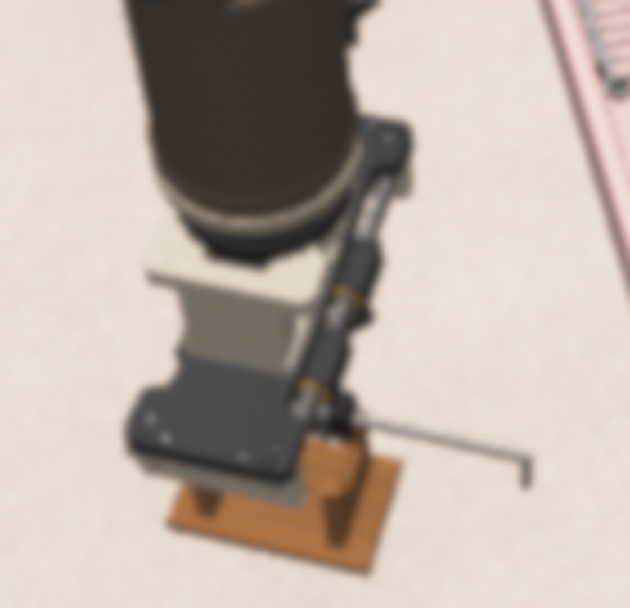

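Call:
step_arm:
  series:
    - [[0, -0.0009, 0.0003, -0.015, -0.3], [0, -0.0009, 0.0003, -0.027, -0.3], [0, -0.0009, 0.0003, -0.036, -0.3], [0, -0.0009, 0.0003, -0.042, -0.3], [0, -0.0009, 0.0003, -0.045, -0.3], [0, -0.0009, 0.0003, -0.047, -0.3], [0, -0.0009, 0.0003, -0.047, -0.3], [0, -0.0009, 0.0003, -0.047, -0.3]]

```text
clock: 18.98
position: [0.388, -0.2916, 0.0551]
ee_rot: [0.77, 3.029, -0.009]
force: [0.0, -0.5, -1.5]
width: 0.181
```

Now the last 1.5 mm.

Call:
step_arm:
  series:
    - [[0, 0, 0, -0.0005, 0], [0, 0, 0, -0.001, 0], [0, 0, 0, -0.0015, 0], [0, 0, 0, -0.0015, 0]]

```text
clock: 19.32
position: [0.3882, -0.2918, 0.0538]
ee_rot: [0.77, 3.028, -0.01]
force: [0.6, -0.2, 0.3]
width: 0.184
```

```bash
python3 - <<'E'
from h import *
s=observe();print(s['position'],s['force'],s['width'])
for n,b in(('side',(160,220,300,355)),):
    im,d=grab(n,n+'14');cv2.imwrite(f'pics/{n}14z.png',cv2.resize(im[b[1]:b[3],b[0]:b[2],::-1],None,fx=4.5,fy=4.5,interpolation=cv2.INTER_CUBIC))
E
```

```text
[ 0.38823909 -0.29175828  0.05378401] [ 0.58712362 -0.16732445  0.29836008] 0.18410143522179565
```

View pics/side14z.png

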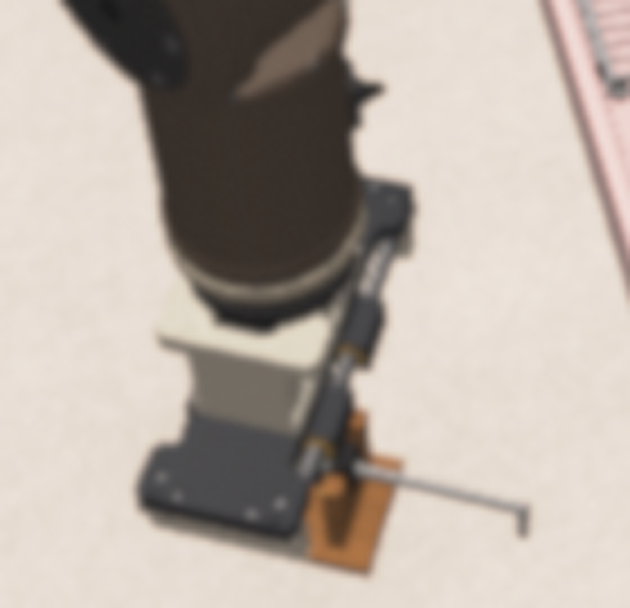

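Call:
step_arm:
  series:
    - [[0.019, 0, 0, 0, 0], [0.021, 0, 0, 0, 0], [0.024, 0, 0, 0, 0], [0.03, 0, 0, 0, 0], [0.04, 0, 0, 0, 0], [0.05, 0, 0, 0, 0], [0.05, 0, 0, 0, 0], [0.05, 0, 0, 0, 0], [0.05, 0, 0, 0, 0]]

```text
clock: 20.12
position: [0.3882, -0.2918, 0.0538]
ee_rot: [0.77, 3.028, -0.01]
force: [-0.3, 1.1, -0.0]
width: 0.54
```

Call:
step_arm:
  series:
    - [[0.05, 0, 0, 0.01, 0], [0.05, 0, 0, 0.025, 0], [0.05, 0, 0, 0.05, 0], [0.05, 0, 0, 0.09, 0], [0.05, 0, 0, 0.13, 0], [0.05, 0, 0, 0.15, 0], [0.05, -0.02, 0.06, 0.2, 0], [0.05, -0.02, 0.12, 0.22, 0], [0.05, -0.02, 0.16, 0.22, 0], [0.05, -0.02, 0.2, 0.22, 0], [0.05, -0.02, 0.24, 0.22, 0], [0.05, -0.02, 0.28, 0.22, 0], [0.05, -0.02, 0.32, 0.22, 0], [0.05, -0.02, 0.36, 0.22, 0], [0.05, -0.02, 0.4, 0.22, 0], [0.05, -0.02, 0.44, 0.22, 0], [0.05, -0.02, 0.44, 0.22, 0], [0.05, -0.02, 0.44, 0.22, 0], [0.05, -0.02, 0.44, 0.22, 0]]

```text
clock: 21.7
position: [0.368, 0.1498, 0.2742]
ee_rot: [0.764, 3.029, -0.01]
force: [0.1, -1.6, -0.8]
width: 0.541
```

```bash
python3 - <<'E'
from h import *
s=observe();print(s['clock'],s['position'],s['force'],s['width'])
for n in('top','side'):
    im,d=grab(n,n+'15')
b=(200,75,440,305);im=np.load('pics/top15.npz')['im'];cv2.imwrite('pics/top15z.png',cv2.resize(im[b[1]:b[3],b[0]:b[2],::-1],None,fx=2.6,fy=2.6,interpolation=cv2.INTER_CUBIC))
from fit import fit
fit('15',(.3765,-.2825,-28.5))
E
```

```text
21.7 [0.36796715 0.14981549 0.27420716] [ 0.14740559 -1.61687448 -0.75555228] 0.5412970753325255
['top'] [ 0.3733 -0.2841] -29.85 -29.92
['side'] [ 0.3766 -0.2897] -27.22 -34.21
['top', 'side'] [ 0.3761 -0.2879] -28.18 -59.65
```

View pics/side15.png

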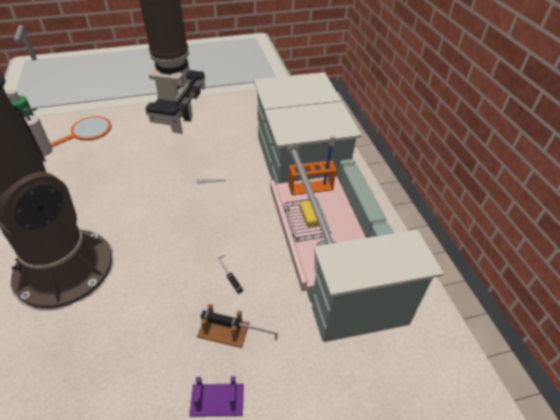

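View pics/top15z.png

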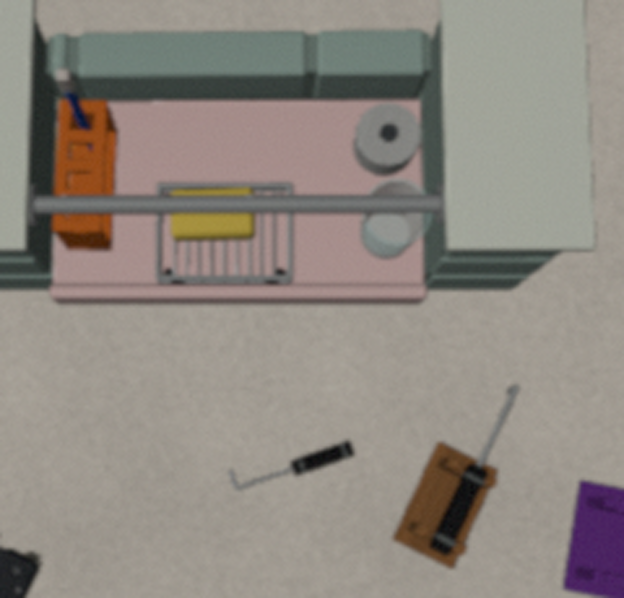

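```bash
python3 - <<'E'
from h import *
o=np.array([.5918,-.0803]);th=np.radians(-2.2);X=np.array([np.cos(th),np.sin(th)]);Y=np.array([-X[1],X[0]])
T=(200,75)
q=np.array([[159,280],[291,280],[160,187],[291,186]])/2.6+T-.4
d=onplane('top',q,.107)[:,:2]-o;print((np.c_[d@X,d@Y]*1000).round(1))
a,b=[cv2.resize(np.load(f'pics/side{k}.npz')['im'][295:350,185:295,::-1],None,fx=5,fy=5,interpolation=cv2.INTER_CUBIC) for k in('0','15')]
cv2.imwrite('pics/cmp.png',np.vstack([a,b]))
W0=cloud('top',np.load('pics/top0.npz')['d']);W1=cloud('top',np.load('pics/top15.npz')['d'])
for W,k in((W0,'0'),(W1,'15')):
    im=np.load(f'pics/top{k}.npz')['im'].astype(int);m=np.zeros(im.shape[:2],bool);m[240:300,345:400]=1;m&=(im.max(2)<50)&(W[...,2]>.055);print(m.sum(),np.nanpercentile(W[m][:,2],[10,50,90]))
    P=W[m];c=np.linalg.lstsq(np.c_[P[:,:2]-P[:,:2].mean(0),np.ones(len(P))],P[:,2],rcond=None)[0];print(c)
E
```

```text
[[  1.1  71.6]
 [  1.3 -52.8]
 [ 91.7  72.1]
 [ 92.4 -52.9]]
266 [0.06471986 0.06873294 0.07121075]
[-0.09677963 -0.16784161  0.06799766]
249 [0.0659541  0.06892195 0.07144004]
[-0.06013637 -0.11131184  0.06869067]
```

View pics/cmp.png

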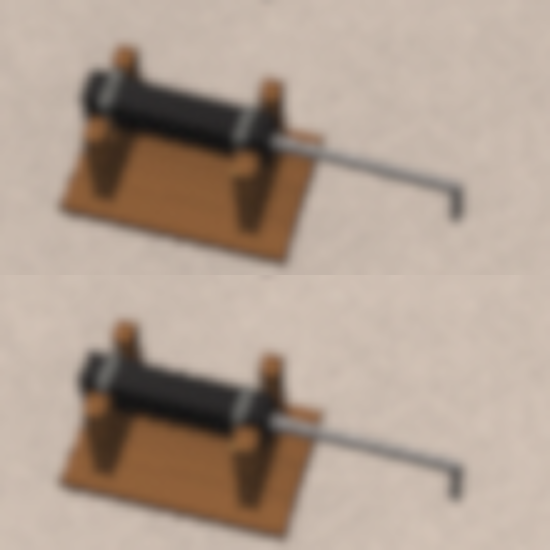

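```bash
python3 - <<'E'
from h import *
print(np.abs(observe()['dq']).max()); print(arm.sign_off())
E
```

```text
0.019133552642369673
the job is handed in; nothing more can be done
None
```

The soap basket now stands square against the shelf's front lip with its buffers bedded, and the hook is back in its stand. The job was handed in at about 22 s of robot time.

- **Drawing it forward:** I took the full-size hook from the wooden stand and lowered its point behind the near rim, under the towel rail. I then drew the basket about 52 mm forward at walking-slow speed, with readings of about 1.5 N along the way.
- **Bedding the buffers:** I held a steady pull for about 1.25 s. It averaged 10.2 N, with single readings from 9.3 to 11.1 N. No rearing showed in the side views before, during or after the pull. The force on the lip itself could not be measured, so "7 N or more" rests on the pull reading.
- **Basket and soap:** In the last top view the near rim's outer edge is 1.1 mm behind the lip at one end and 1.3 mm at the other, where 1.5 mm is expected. The far corners agree to within 1 mm. The soap is still in the basket.
- **Hook:** It lies between the prongs of both forks at its resting height. It sits about 2–3 mm sideways of where it started, within the play of the forks. The two cameras disagreed by a few millimetres and 2–3° on its position, both before and after the move.
- **Odd readings:**
  - During the firm pull the tool tilted about 1°, and the hook was pulled down with 3–4 N beyond its own weight. The rim stayed caught throughout.
  - One approach to the stand had not settled when I checked it; I corrected that before lowering the hook.
- **Other things:** By eye, the rack, tin, tumbler, tweezer, small hook and purple stand look where they were.

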